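Click the leak tester to its red range and start it

ROBOT

A 6-joint arm with a two-finger parallel gripper is mounted at the origin on a cart in front of the work surface, level with it; the furniture and walls round the work are solid. World frame = base frame: x ahead of the robot, y to its left, z up, the work surface at z = 0. Lengths are in mm, angles in degrees, forces in N, time in s.
With the tool pointing down it reaches from about 300 to 850 mm from the base axis. Payload 4.2 kg.
Tool frame: the origin (TCP) lies on the centre line of the jaws, within the pads' length; the fingertips stand 11 mm ahead of it and the grasp point (between the pads) lies 8 mm behind it; z points along the fingers, y is the line along which they close (so a half turn about z gives the same grasp; the last joint's range is limited). The gripper opens to 91 mm and grips with 3 to 60 N. Pads are 32 mm wide; open, the fingers measure 118 mm over their backs; the gripper's body (76 mm by 178 mm) begins 60 mm behind the grasp point.
Start: joints at [75.287, 18.312, 89.639, -0, 72.044, -1.146], TCP at [134.892, 558.969, 224.976] pointing down, gripper open.
Joint ranges: [-177.97, 177.97], [-48.28, 115.42], [12.27, 149.76], [-77.06, 257.06], [2.81, 150.46], [-146.56, 146.56]. Speed limits (degrees/s): [147.25, 147.25, 180, 180, 180, 180].

INTERFACE

Orientations are given as [roll, pitch, yaw] about the fixed x, y, z axes, in that order (R = Rz(yaw) Ry(pitch) Rx(roll)).
In Python, from workcell import env, grab_frame, camera_model, models gives the robot as it stands.
- The arm moves only by the shell command python3 -m crank 'ROWS' [FORCE]. ROWS is text: rows parted by semicolons, each of 7 numbers parted by spaces: the closure, from -1 (fully open) to 1 (shut), so that 0 is half open, then the shift along the tool's x, y, z in mm, then the turn, a rotation vector about the tool's x, y, z in degrees. A call has 1 to 10 rows; each row shifts and turns the commanded pose from where the row before left it, along the tool's axes as they then stand; what a row does not reach is not made up. A row lasts 1/8 s, in which the tool goes at most 62.5 mm and 10.7 degrees, less where a joint would pass 70% of its speed; a pose out of reach is approached as far as the arm can. A call is refused whole if a number of a shift passes 62.5 or a number of a turn 10.7, either way. A call with a gripper value outside its range is refused whole. The fingers move at their own pace and stop on an object; FORCE is the grip in N (left out, the last holds). Time passes only in rows, so rows that do not move let the fingers close. It gives the time, the measured TCP pose, the force, the opening and the grip force at its end, in the units of the state.
- env.state(): the state, without advancing time (a new reading comes with each control period).
- grab_frame(name): name is "side" or "top"; returns the picture (480x640x3 uint8, blue, green, red); there is no depth.
- camera_model(name): a dict with "K" (3x3 intrinsics, pixels), "k1" (the pictures are not rectified: a ray, as slopes to the right and down, at radius r is drawn at 1 + k1 r^2 times it, then the intrinsics apply), "R" (3x3) and "t" (3): a world point X has camera coordinates R X + t. Camera axes: x right, y down, z forward; pixel columns grow to the right and rows downward; lengths in mm; the calibration is good to about 2 mm. A picture is of the moment at which its call begins. camera_model takes no time and is no camera call.
- env.job_done(): hands the job in; it is judged then, once.
Trained networks look in the newest picture that a camera, given by its name, has taken for a name from the list of things; names that differ only in an ending like _2 or _b are one class to them, and where a whole thing is asked for, a point or a joint stands for the part that bears it (a point fixed in the world has none). Each returns a list of dicts, best first, with "p" (0 to 1); they miss things now and then, are a little off and sometimes report something else, mostly with a low value. They report only what shows in the picture. A call takes as long as a camera call.
- models.search_frame(name, camera): "point" ([x, y, z] in mm, in world coordinates, good to about 4 mm: the middle of the surface that is visible of it).
The state is a dict: "time_s": time; "qpos": joint angles; "qvel": joint speeds; "effort": joint torques, N m; "ee_pos": TCP position; "ee_rot": TCP orientation; "force": force on the tool from outside, world axes, zero at the start; "torque": the same for the moment, N m; "gripper_width": finger opening in mm; "gripper_force": force on a finger pad.
Only numpy, scipy, OpenCV 4.12 (cv2) and the standard library are available. Lean on these libraries where they do the work, as an engineer would, in place of code of your own. Each camera call takes 0.05 s, during which the arm holds its last target. There are 200 camera calls.

TASK

Set the leak tester for the valve mounted on it: with light flicks of a fingertip on the edge of its flat star-shaped thumbwheel, advance the wheel clockwise (seen from above, the way of the black arrow) click by click until its red lobe rests at the yellow pointer, without running past it. Only then push the green start button fully down with a fingertip and let it come up again. Only push and press: grasp or lift nothing, and leave the fittings and tools that lie around where they are.

Things in the scene. Friction and masses are not known exactly. Their poses are not given: they have to be found in the camera images.
- leak_tester: Fixed leak tester. Aluminium plate 12 mm high, x -85 to 115, y -85 to 85 mm; origin on the work surface under the thumbwheel's vertical axis, x axis to the grey manifold block at the back (x 67 to 113 mm, 78 mm high), y to the left. Wheel lobes rest at -30, 30, 90, 150, 210, 270 degrees in this frame, from +x towards +y. In front, from 110 to 260 degrees, the plate is free.
- range_wheel (a joint): Turn of the thumbwheel, rad, growing clockwise from above; 0 = red lobe at the pointer; starts 1 to 4 clicks short (about -1.05 to -4.19). A click is 60 degrees (1.047). A sprung roller holds each click: turned less than 30 degrees the wheel springs back, past that it snaps on to the next click by itself and does not coast further. 3 to 5 N at a lobe turns it.
- wheel_axis (a point): Centre of the black star thumbwheel's top face, 64 mm above the work surface; underside 48 mm high, hub cap to 69 mm. Body disc 33 mm radius, six lobes 14 mm wide with round ends (7 mm), reaching 54 mm from the axis; gap between lobes 33 mm wide at 47 mm radius. Beneath it a steel cam of 34 mm radius, 35 to 45 mm high.
- nozzle (a point): End of the fixed nozzle arm above the wheel, on its top (85 mm high): the arm, 22 mm wide, runs from the manifold block along the tester's +x over the wheel to 14 mm from the axis. Left of the block stands the mounted ball valve with a blue lever, 107 mm high; right of it lies the pressure gauge, face up, 69 mm high.
- plunger (a point): Top of the spring plunger's fixed dark block at the left (+y) of the wheel, mostly outside the rim: 30 mm wide, 58 to 78 mm from the axis (its end cap to 93 mm), 44 mm high, screw heads 47 mm.
- red_lobe (a point): Centre of the round end of the wheel's one red lobe, on its top face, 47 mm from the axis, 64 mm above the work surface; moves with the wheel. The other five lobes are black.
- pointer_tip (a point): Tip of the fixed yellow cone pointer (15 mm thick) that stands out of the manifold's front face towards the wheel, 56 mm from the axis at -30 degrees in the tester's frame (back right), 60 mm high; a yellow line carries it on over the top of the block.
- start_box: Fixed yellow button box, 66x66 mm, 42 mm high, two push-in fittings at its back (+x) face; origin under its centre. The green button stands in the middle of its top in a dark collar of 48 mm diameter, 12 mm high.
- start_button (a joint): How far the green start button is pressed, m: 0 up, 0.006 fully down (needs about 5 N, springs back up).
- start_button_top (a point): Centre of the top face of the green button, 32 mm diameter, about 64 mm above the work surface when up.
- plug_a: loose brass hex plug, 41x35x31 mm, origin under its centre
- nipple_a: loose brass hex nipple standing on end, 46x40x52 mm, origin under its centre
- cap_a: loose brass cap, 41x47x25 mm, origin under its centre
- elbow_b: grey galvanised elbow, 56x56x41 mm, bystander fixed to the surface, origin under its centre
- tee_a: brass tee, 56x66x45 mm, bystander fixed to the surface, origin under its centre

How it is judged (in metres and radians):
On the way, in this order (a step that is already met when the one before it is completed fails the run):
1. the red lobe rests at the yellow pointer (value of joint range_wheel between -0.12 and 0.12 rad and velocity of joint range_wheel between -0.2 and 0.2 rad/s), for 0.2 s.
2. the start button is pushed fully down (value of joint start_button above 0.005 m and value of joint range_wheel between -0.12 and 0.12 rad), for 0.05 s.
At the end, for the whole second after the job is handed in: The red lobe is at the yellow pointer (wheel within 0.12 rad of 0, reached clockwise) after the start button was pushed more than 5 mm and came up again (less than 1.5 mm) (value of joint range_wheel between -0.12 and 0.12 rad and value of joint start_button below 0.0015 m); the robot touches nothing.
It fails at once if the wheel is run past the pointer by more than half a click (value of joint range_wheel above 0.6 rad).
It fails at once if the start button is pressed (over 3 mm) while the red lobe is not at the pointer (value of joint start_button above 0.003 m and not (value of joint range_wheel between -0.2 and 0.2 rad)).
It fails at once if the tester or its wheel is gripped or pushed hard (over 35 N) (contact force between any of the fingers, the arm and leak_tester above 35 N).
It fails at once if a loose fitting is moved or lifted by more than 20 mm (distance of any of plug_a, nipple_a, cap_a from where it was at the start of the episode above 0.02 m).
It also fails if it takes over 67 s, if anything falls off the work surface, if the arm or the gripper's body presses on something with over 40 N, if the wrist force passes 120 N, or if a joint passes its speed limit or range.

## Working session

There is one attempt and no reset: what is moved stays moved. The work goes in short steps, Python scripts to look and compute and a shell command to move; the robot and the scene stay as the last step left them, time stands still between calls to the robot, and variables do not carry over. Pictures are saved under pics/ and viewed, at most 10 in all, crops included, and the job is handed in when it is done.

```bash
ls; mkdir -p pics; python3 - <<'E'
from workcell import env, grab_frame, camera_model, models
import cv2
for c in("side","top"):
    cv2.imwrite(f"pics/{c}0.png",grab_frame(c))
    m=camera_model(c); print(c,m)
    for n in["leak_tester","wheel_axis","nozzle","plunger","red_lobe","pointer_tip","start_box","start_button_top","plug_a","nipple_a","cap_a","elbow_b","tee_a"]:
        print(n,[(round(d["p"],2),[round(v) for v in d["point"]]) for d in models.search_frame(n,c)[:2]])
s=env.state();print(s)
E
```

```text
pics
side {'K': array([[471.83412943,   0.        , 323.01045451],
       [  0.        , 471.83412943, 247.30616001],
       [  0.        ,   0.        ,   1.        ]]), 'k1': 0.0295489200479779, 'R': array([[ 0.99386421, -0.10895764,  0.01903062],
       [-0.05181967, -0.61068878, -0.79017336],
       [ 0.09771721,  0.78433886, -0.61258787]]), 't': array([-518.46519395,   41.03003364,  936.06900805])}
leak_tester [(0.64, [530, 13, 42]), (0.58, [513, -257, 41])]
wheel_axis [(0.63, [530, 11, 53])]
nozzle [(0.75, [529, 16, 49]), (0.47, [516, -242, 61])]
plunger [(0.71, [532, 9, 46])]
red_lobe [(0.69, [498, 20, 62]), (0.25, [630, -250, 38])]
pointer_tip []
start_box [(0.95, [514, -261, 43])]
start_button_top [(0.77, [513, -241, 67])]
plug_a [(0.6, [368, -202, 28])]
nipple_a [(0.58, [379, -270, 36])]
cap_a [(0.78, [473, -377, 24])]
elbow_b [(0.72, [528, 13, 52]), (0.7, [374, -352, 33])]
tee_a [(0.69, [629, -252, 36])]
top {'K': array([[442.32123396,   0.        , 315.77567487],
       [  0.        , 442.32123396, 241.09169238],
       [  0.        ,   0.        ,   1.        ]]), 'k1': 
[... 676 characters left out ...]
_a [(0.6, [629, -242, 39])]
{'time_s': 1.4, 'qpos': array([ 7.52871962e+01,  1.83132160e+01,  8.96396194e+01,  3.28986005e-04,
        7.20435661e+01, -1.14617937e+00]), 'qvel': array([-0.01545635, -0.11701951, -0.0866357 ,  0.01795002, -0.05041398,
        0.04019585]), 'effort': array([ 3.55568436e-04, -4.12350941e+01, -2.32230002e+01,  7.29159429e-02,
        3.77652515e-02,  1.25978443e-05]), 'ee_pos': array([134.88499578, 558.97051207, 224.95851608]), 'ee_rot': array([ 1.79996396e+02, -2.40923774e-04,  1.66433274e+02]), 'force': array([ 0.45257729, -0.10188315,  0.14451144]), 'torque': array([0.00530149, 0.00675301, 0.00369799]), 'gripper_force': 0.0, 'gripper_width': 91.50118780440485}
```

View pics/top0.png

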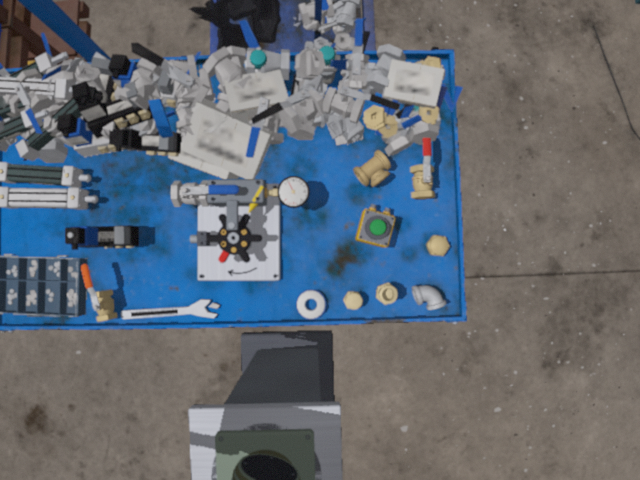

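View pics/side0.png

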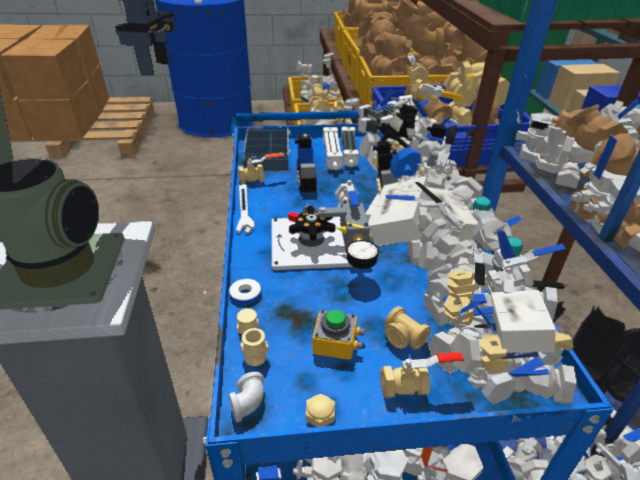

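```bash
cat > h.py <<'E'
import numpy as np, cv2
from workcell import env, grab_frame, camera_model, models
def ray(c,u,v):
    m=camera_model(c);K=m["K"]
    d=np.array([(u-K[0,2])/K[0,0],(v-K[1,2])/K[1,1]]);p=d.copy()
    for _ in range(20): p=d/(1+m["k1"]*(p@p))
    R=m["R"];return -R.T@m["t"], R.T@np.array([p[0],p[1],1])
def onz(c,u,v,z):
    o,d=ray(c,u,v); return o+d*(z-o[2])/d[2]
def proj(c,X):
    m=camera_model(c);p=m["R"]@np.asarray(X,float)+m["t"];p=p[:2]/p[2]
    p=p*(1+m["k1"]*(p@p));K=m["K"];return p*[K[0,0],K[1,1]]+K[:2,2]
def tri(p,q):
    a,d=ray("top",*p);b,e=ray("side",*q)
    s=np.linalg.lstsq(np.c_[d,-e],b-a,rcond=None)[0]
    x,y=a+d*s[0],b+e*s[1];return (x+y)/2,np.linalg.norm(x-y)
E
python3 - <<'E'
import cv2,numpy as np
a=cv2.imread("pics/top0.png")[170:290,160:320];b=cv2.imread("pics/side0.png")[175:275,260:393]
def up(i,u,v,s):
    i=cv2.resize(i,None,fx=s,fy=s,interpolation=cv2.INTER_CUBIC)
    for k in range(0,i.shape[1]//s,20): cv2.putText(i,str(u+k),(k*s,8),0,.3,(255,255,255),1);cv2.line(i,(k*s,10),(k*s,14),(0,255,0),1)
    for k in range(0,i.shape[0]//s,20): cv2.putText(i,str(v+k),(0,k*s+4),0,.3,(255,255,255),1)
    return i
cv2.imwrite("pics/top0c.png",up(a,160,170,5));cv2.imwrite("pics/side0c.png",up(b,260,175,6))
E
```

```text
(no output)
```

View pics/top0c.png

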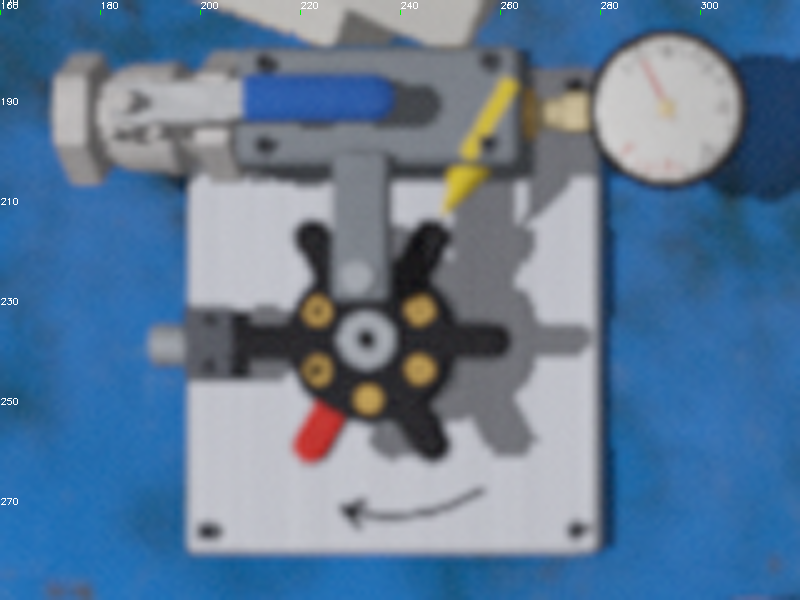

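View pics/side0c.png

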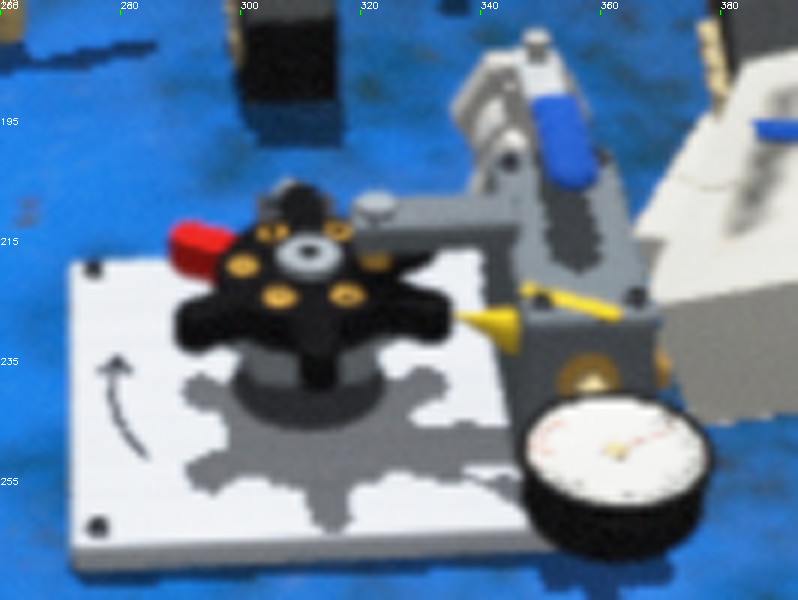

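```bash
python3 - <<'E'
from h import *
f=lambda x,y:(160+(x+.5)/5-.5,170+(y+.5)/5-.5)
g=lambda x,y:(260+(x+.5)/6-.5,175+(y+.5)/6-.5)
print("hub",onz("top",*f(366,339),69).round(1),onz("side",*g(308,253),69).round(1),tri(f(366,339),g(308,253)))
a=onz("top",*f(187,553),12);b=onz("top",*f(601,552),12);print("front corners",a.round(1),b.round(1),np.linalg.norm(a-b))
d=a-b;yaw=np.degrees(np.arctan2(-d[0],d[1]));print("yaw",yaw)
mid=(a+b)/2;r=np.radians(yaw);print("origin from plate",mid+85*np.array([np.cos(r),np.sin(r),0]))
for n,p in dict(red=(312,446),L210=(434,446),L270=(497,341)).items():
  print(n,onz("top",*f(*p),64).round(1))
print("pointer tip",onz("top",*f(446,210),60).round(1))
print("screws front",onz("top",*f(208,530),14).round(1),onz("top",*f(577,530),14).round(1))
for c in("top","side"):
  im=grab_frame(c);h=cv2.cvtColor(im,cv2.COLOR_BGR2HSV);m=cv2.inRange(h,(50,120,60),(75,255,255))
  n,l,s,ce=cv2.connectedComponentsWithStats(m)
  u,v=proj(c,(514,-241,64));i=min((k for k in range(1,n) if s[k,4]>50),key=lambda k:np.hypot(*(ce[k]-[u,v])))
  print("button",c,ce[i],s[i],onz(c,*ce[i],62).round(1))
E
```

```text
hub [501.5  41.9  69. ] [499.5  38.7  69. ] (array([500.72251558,  42.42545376,  66.4513193 ]), np.float64(1.7607346646889044))
front corners [418.4 128.1  12. ] [414.6 -42.3  12. ] 170.4507916963696
yaw -1.2708323276567484
origin from plate [501.44700231  40.98469068  12.        ]
red [460.9  64.7  64. ]
L210 [459.7  17.3  64. ]
L270 [499.6  -8.   64. ]
pointer tip [551.4  11.3  60. ]
screws front [427.7 118.6  14. ] [423.9 -32.9  14. ]
button top [377.52 226.82] [370 219  16  16 200] [ 514.9 -238.3   62. ]
button side [335.20955882 318.67279412] [326 310  19  18 272] [ 513.4 -243.9   62. ]
```

```bash
python3 -m crank '-1 0 0 0 0 0 -6.3; -1 0 0 0 0 0 -6; -1 -25 -50 0 0 0 0; -1 -25 -50 0 0 0 0; -1 -25 -50 0 0 0 0; -1 -25 -50 0 0 0 0; -1 -25 -50 0 0 0 0; -1 -25 -50 0 0 0 0; -1 -25 -50 0 0 0 0; -1 -25 -50 0 0 0 0' && python3 -m crank '-1 -25 -50 0 0 0 0; -1 -25 -50 0 0 0 0; -1 -25 -50 0 0 0 0; -1 -25 -50 0 0 0 0; -1 -12 -17 0 0 0 0; -1 0 0 0 0 0 0; -1 0 0 0 0 0 0'
```

```text
time_s: 2.75
ee_pos: [326.6, 153.1, 225.3]
ee_rot: [180.0, 0.1, 178.8]
force: [0.7, -0.2, 1.5]
gripper_width: 91.1
gripper_force: 0.0
time_s: 3.62
ee_pos: [432.5, -63.6, 224.8]
ee_rot: [180.0, -0.1, 178.8]
force: [0.8, 0.8, -0.5]
gripper_width: 91.0
gripper_force: 0.0
```

```bash
python3 -m crank '-1 0 2 50 0 0 0; -1 0 2 50 0 0 0; -1 0 0 50 0 0 0; -1 0 0 14 0 0 0; -1 0 0 0 0 0 0' && python3 - <<'E'
from h import *
for c,r in(("top",(200,320,160,320)),("side",(175,295,240,400))):
    im=grab_frame(c)[r[0]:r[1],r[2]:r[3]];cv2.imwrite(f"pics/{c}1.png",cv2.resize(im,None,fx=5,fy=5,interpolation=cv2.INTER_CUBIC))
a=cv2.imread("pics/top1.png");b=cv2.imread("pics/side1.png")
cv2.imwrite("pics/both1.png",cv2.resize(np.vstack([a,b]),None,fx=.5,fy=.5,interpolation=cv2.INTER_AREA))
E
```

```text
time_s: 4.25
ee_pos: [432.0, -59.3, 60.2]
ee_rot: [180.0, -0.2, 178.9]
force: [-1.2, 0.6, 0.5]
gripper_width: 91.5
gripper_force: 0.0
```

View pics/both1.png

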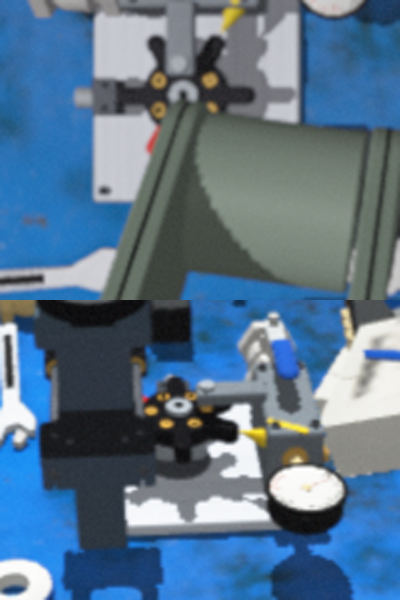

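The fingers are down in front of the wheel, and the wheel hasn't moved. The top view is partly hidden by the arm; the side view shows the red lobe still at the front left. Now the first flick.

```bash
python3 -m crank '-1 -15 1 0 0 0 0; -1 0 5 0 0 0 0; -1 0 6 0 0 0 0; -1 0 6 0 0 0 0; -1 0 6 0 0 0 0; -1 0 6 0 0 0 0' && python3 -m crank '-1 0 6 0 0 0 0; -1 0 6 0 0 0 0;-1 0 0 0 0 0 0; -1 0 0 0 0 0 0'; python3 - <<'E'
from h import *
im=grab_frame("side")[175:275,240:400];cv2.imwrite("pics/side2.png",cv2.resize(im,None,fx=4,fy=4,interpolation=cv2.INTER_CUBIC))
E
```

```text
time_s: 5.1
ee_pos: [446.6, -31.7, 60.5]
ee_rot: [-179.9, -0.3, 178.9]
force: [-2.9, -4.8, 0.1]
gripper_width: 91.2
gripper_force: 2.5
time_s: 5.6
ee_pos: [449.7, -18.9, 61.1]
ee_rot: [180.0, 0.1, 178.7]
force: [0.9, -1.2, 0.8]
gripper_width: 91.2
gripper_force: 0.0
```

View pics/side2.png

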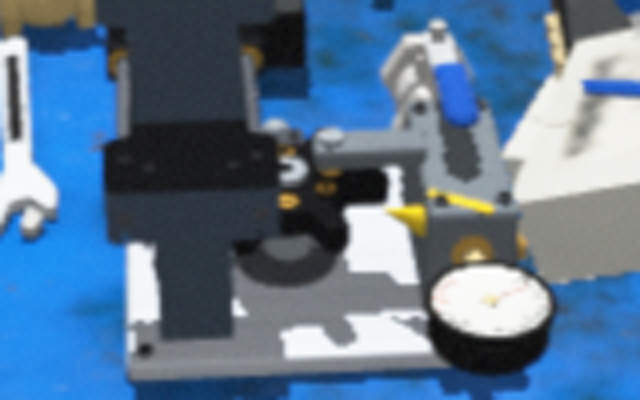

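```bash
python3 -m crank '-1 10 0 0 0 0 0; -1 15 0 0 0 0 0; -1 15 0 0 0 0 0; -1 0 -20 0 0 0 0; -1 0 -21 0 0 0 0; -1 0 0 0 0 0 0'; python3 - <<'E'
from h import *
im=grab_frame("side")[175:275,240:400];cv2.imwrite("pics/side3.png",cv2.resize(im,None,fx=4,fy=4,interpolation=cv2.INTER_CUBIC))
E
```

```text
time_s: 6.4
ee_pos: [407.4, -59.8, 61.0]
ee_rot: [180.0, -0.0, 178.6]
force: [0.5, 0.0, -0.4]
gripper_width: 91.3
gripper_force: 0.0
```

View pics/side3.png

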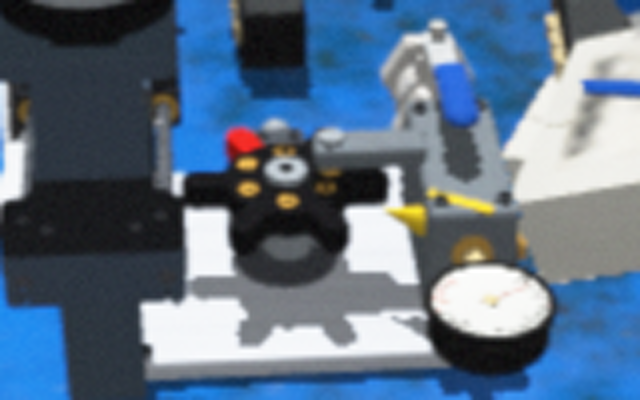

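```bash
python3 -m crank '-1 -20 10 0 0 0 0; -1 -20 10 0 0 0 0; -1 0 5 0 0 0 0; -1 0 5 0 0 0 0; -1 0 5 0 0 0 0; -1 0 5 0 0 0 0; -1 0 5 0 0 0 0' && python3 -m crank '-1 0 5 0 0 0 0; -1 0 2 0 0 0 0;-1 0 0 0 0 0 0; -1 0 0 0 0 0 0' && python3 -m crank '-1 10 -2 0 0 0 0; -1 15 0 0 0 0 0; -1 15 0 0 0 0 0; -1 0 -25 0 0 0 0; -1 0 -25 0 0 0 0; -1 0 0 0 0 0 0'; python3 - <<'E'
from h import *
im=grab_frame("side")[175:275,240:400];cv2.imwrite("pics/side4.png",cv2.resize(im,None,fx=4,fy=4,interpolation=cv2.INTER_CUBIC))
E
```

```text
time_s: 7.32
ee_pos: [448.9, -14.9, 61.0]
ee_rot: [-180.0, -0.0, 178.7]
force: [0.2, 0.6, 0.2]
gripper_width: 91.3
gripper_force: 0.1
time_s: 7.82
ee_pos: [449.4, -8.2, 60.9]
ee_rot: [180.0, -0.0, 178.7]
force: [-0.1, 0.3, -0.2]
gripper_width: 91.2
gripper_force: 0.0
time_s: 8.57
ee_pos: [407.4, -59.9, 61.0]
ee_rot: [180.0, -0.0, 178.6]
force: [0.1, -0.2, -1.0]
gripper_width: 91.2
gripper_force: 0.0
```

View pics/side4.png

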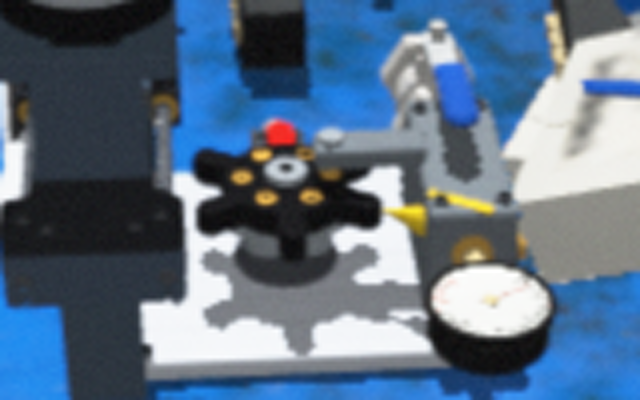

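The red lobe is now at the left (90°), at about (281,132) in the crop. One click is done and two remain.

```bash
cat >> h.py <<'E'
def red():
    im=grab_frame("side");h=cv2.cvtColor(im,cv2.COLOR_BGR2HSV)
    m=cv2.inRange(h,(0,150,90),(6,255,255))|cv2.inRange(h,(174,150,90),(180,255,255));k=np.zeros_like(m);k[190:245,270:350]=m[190:245,270:350]
    M=cv2.moments(k,True);print("red area",M["m00"],"at",M["m00"] and (round(M["m10"]/M["m00"],1),round(M["m01"]/M["m00"],1)))
    for a in(90,60,30,0,-30):
        t=np.radians(a-1.3);print(a,proj("side",(501+47*np.cos(t),41+47*np.sin(t),62)).round(1),end=" ")
E
python3 -m crank '-1 -20 1 0 0 0 0; -1 -20 1 0 0 0 0; -1 0 7 0 0 0 0; -1 0 7 0 0 0 0; -1 0 7 0 0 0 0; -1 0 7 0 0 0 0; -1 0 7 0 0 0 0;-1 0 7 0 0 0 0; -1 0 7 0 0 0 0; -1 0 0 0 0 0 0' && python3 -m crank '-1 0 0 0 0 0 0; -1 10 -2 0 0 0 0; -1 15 0 0 0 0 0; -1 15 0 0 0 0 0; -1 0 -25 0 0 0 0; -1 0 -25 0 0 0 0; -1 0 0 0 0 0 0'; python3 -c "
from h import *
red()
im=grab_frame('side')[175:275,240:400];cv2.imwrite('pics/side5.png',cv2.resize(im,None,fx=4,fy=4,interpolation=cv2.INTER_CUBIC))"
```

```text
time_s: 9.88
ee_pos: [449.6, -8.4, 61.0]
ee_rot: [180.0, 0.0, 178.8]
force: [-0.4, 1.3, 0.4]
gripper_width: 91.4
gripper_force: 0.1
time_s: 10.75
ee_pos: [407.4, -61.0, 61.0]
ee_rot: [180.0, -0.0, 178.6]
force: [0.3, 0.4, 0.3]
gripper_width: 91.5
gripper_force: 0.0
red area 10.0 at (328.7, 217.8)
90 [310.1 206.6] 60 [321.2 207.8] 30 [329.9 212. ] 0 [334.  218.1] -30 [332.2 224.7]
```

View pics/side5.png

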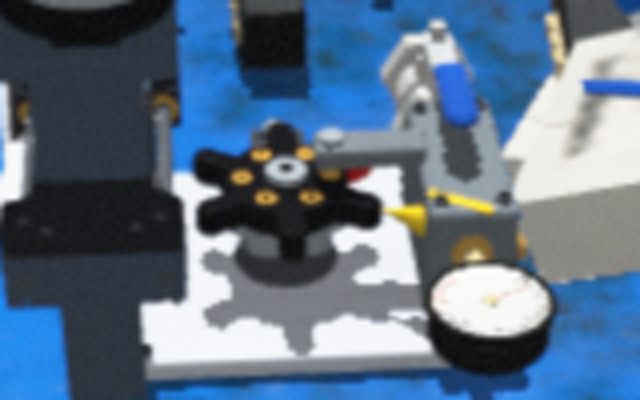

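The lobes are all at rest positions. The red one is at 30°, half hidden under the nozzle arm at about (357,172). One more click to go.

```bash

python3 -m crank '-1 -20 1 0 0 0 0; -1 -20 1 0 0 0 0; -1 0 7 0 0 0 0; -1 0 7 0 0 0 0; -1 0 7 0 0 0 0; -1 0 7 0 0 0 0; -1 0 7 0 0 0 0;-1 0 7 0 0 0 0; -1 0 8 0 0 0 0; -1 0 0 0 0 0 0' && python3 -m crank '-1 0 0 0 0 0 0; -1 10 -2 0 0 0 0; -1 15 0 0 0 0 0; -1 15 0 0 0 0 0; -1 0 0 -40 0 0 0; -1 0 -25 -40 0 0 0; -1 0 -25 -20 0 0 0; -1 0 0 0 0 0 0'; python3 -c "
from h import *
red()
im=grab_frame('side')[175:275,240:400];cv2.imwrite('pics/side6.png',cv2.resize(im,None,fx=4,fy=4,interpolation=cv2.INTER_CUBIC))"
```

```text
time_s: 12.1
ee_pos: [449.6, -8.3, 61.1]
ee_rot: [180.0, 0.0, 178.8]
force: [0.3, 0.7, 0.2]
gripper_width: 91.0
gripper_force: 0.1
time_s: 13.1
ee_pos: [408.4, -61.2, 162.2]
ee_rot: [-180.0, 0.2, 178.6]
force: [-0.1, 0.3, 0.5]
gripper_width: 91.4
gripper_force: 0.0
red area 84.0 at (328.8, 226.8)
90 [310.1 206.6] 60 [321.2 207.8] 30 [329.9 212. ] 0 [334.  218.1] -30 [332.2 224.7]
```

View pics/side6.png

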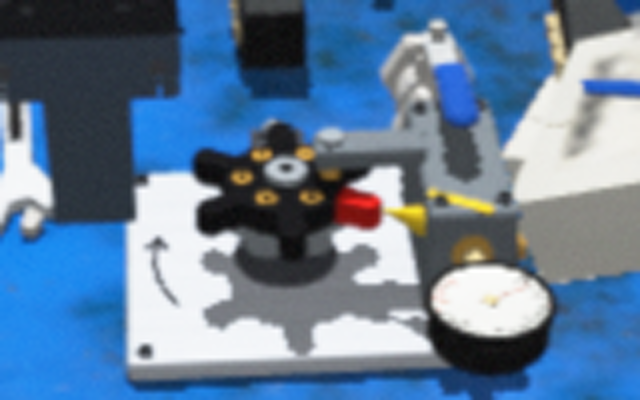

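The red lobe (about (358,210) in the crop) is right at the pointer. Next the button: close the fingers and go above it.

```bash

python3 -m crank '1 -27 -45 0 0 0 0; 1 -27 -45 0 0 0 0; 1 -27 -45 0 0 0 0; 1 -27 -43 0 0 0 0; 1 0 0 25 0 0 0; 1 0 0 25 0 0 0; 1 0 0 0 0 0 0; 1 0 0 0 0 0 0; 1 0 0 0 0 0 0' 10
```

```text
time_s: 14.32
ee_pos: [512.9, -240.4, 111.9]
ee_rot: [-180.0, 0.1, 178.8]
force: [1.9, 0.5, 0.6]
gripper_width: 4.0
gripper_force: 0.0
```

```bash

python3 -m crank '1 0 0 20 0 0 0; 1 0 0 10 0 0 0; 1 0 0 5 0 0 0; 1 0 0 3 0 0 0; 1 0 0 0 0 0 0' && python3 -m crank '1 0 0 2 0 0 0; 1 0 0 2 0 0 0; 1 0 0 0 0 0 0'
```

```text
time_s: 14.95
ee_pos: [512.3, -240.5, 73.3]
ee_rot: [180.0, 0.0, 178.7]
force: [-0.9, 0.6, 3.3]
gripper_width: 0.8
gripper_force: 1.4
time_s: 15.32
ee_pos: [512.4, -240.6, 69.7]
ee_rot: [-180.0, 0.0, 178.7]
force: [-2.2, 1.3, 7.8]
gripper_width: 0.6
gripper_force: 3.9
```

```bash

python3 -m crank '1 0 0 1 0 0 0; 1 0 0 1 0 0 0; 1 0 0 0 0 0 0'; python3 -m crank '1 0 0 1 0 0 0; 1 0 0 0 0 0 0'
```

```text
time_s: 15.7
ee_pos: [512.5, -240.6, 69.6]
ee_rot: [-180.0, 0.1, 178.7]
force: [-5.4, 3.3, 18.9]
gripper_width: 0.3
gripper_force: 9.5
time_s: 15.95
ee_pos: [512.5, -240.7, 69.5]
ee_rot: [-180.0, 0.1, 178.7]
force: [-7.1, 3.7, 25.3]
gripper_width: 0.2
gripper_force: 12.2
```

The button has bottomed out: no further travel, and the force is climbing. Raise and check.

```bash

python3 -m crank '1 0 0 -10 0 0 0; 1 0 0 -40 0 0 0; 1 0 0 -50 0 0 0; 1 0 0 -50 0 0 0; 1 0 0 0 0 0 0; 1 0 0 0 0 0 0'; python3 -c "
from h import *
red()
print(env.state()['force'],env.job_done())"
```

```text
time_s: 16.7
ee_pos: [511.9, -240.4, 215.0]
ee_rot: [180.0, -0.1, 178.7]
force: [1.0, 0.8, -0.0]
gripper_width: 0.5
gripper_force: 0.0
red area 0.0 at 0.0
90 [310.1 206.6] 60 [321.2 207.8] 30 [329.9 212. ] 0 [334.  218.1] -30 [332.2 224.7] the job is handed in; nothing more can be done
[ 0.06769904  0.36034663 -0.70249579] None
```

The job is handed in, with no verdict returned: three clicks clockwise put the red lobe at the yellow pointer (seen before the button press; the arm hid it at the end), and the green button was pushed to its stop and released, with the arm raised clear.

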